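Draw the sagging bolt of the quarantine cage and hold its gate ajar

ROBOT

A 7-joint arm with a two-finger parallel gripper is mounted at the origin on a cart in front of the work surface, level with it; the furniture and walls round the work are solid. World frame = base frame: x ahead of the robot, y to its left, z up, the work surface at z = 0. Lengths are in m, angles in rad, forces in N, time in s.
With the tool pointing down it reaches from about 0.4 to 0.85 m from the base axis. Payload 10.4 kg.
Tool frame: the origin (TCP) lies at the very end of the fingers, on their centre line; the grasp point (between the pads) lies 19 mm behind it (manip.grip_depth is the distance from the TCP to the grasp point, in m); x points along the fingers, z is the direction in which the jaws open and shut, and the axes are right-handed (so a half turn about x gives the same grasp; the last joint's range is limited). The gripper opens to 85 mm and grips with 20 to 120 N. Pads are 22 mm wide; open, the fingers measure 114 mm over their backs; the gripper's body (76 mm by 85 mm) begins 54 mm behind the grasp point. The pads swing forward as they close: fully open they stand 13 mm farther back than shut.
Start: joints at [1.103, 0.332, -0.065, 1.46, 0.022, 1.35, -0.088], TCP at [0.269, -0.564, 0.231] pointing down, gripper open.
Joint ranges: [-2.6, 2.6], [-0.5, 2.12], [-1.47, 1.34], [0.16, 2.42], [-1.27, 4.41], [0.06, 2.06], [-2.6, 2.6]. Speed limits (rad/s): [2.22, 2.22, 2.79, 2.79, 3.14, 3.14, 3.14].

INTERFACE

Orientations are given as [roll, pitch, yaw] about the fixed x, y, z axes, in that order (R = Rz(yaw) Ry(pitch) Rx(roll)).
In Python, from bench import manip, cams, ticket gives the robot as it stands. The module is installed in compiled form; this text tells all that it offers.
- The arm moves only by the tool step_arm, never from a script. Its argument "motion" is a list of rows, each a list of 7 numbers: the turn, a rotation vector about the tool's x, y, z normalised to -1 to 1, where 1 is 8 degrees, then the shift along the tool's x, y, z normalised to -1 to 1, where 1 is 0.02 m, then the gripper's target within -1 to 1 (fully open at 1, half-way at 0, shut at -1). A call has 1 to 5 rows; each row shifts and turns the pose as measured when the row begins, along the tool's axes as they then stand; what a row does not reach is not made up. A row lasts 1/10 s, in which the tool goes at most 50 mm and 8.59 degrees, less where a joint would pass 70% of its speed; a pose out of reach is approached as far as the arm can. A call with a number of a shift or a turn outside -1 to 1 is refused whole. A call with a gripper value outside its range is refused whole. The fingers move at their own pace and stop on an object; "grip_force" is the grip in N (left out, the last holds). Time passes only in rows, so rows that do not move let the fingers close. It gives the time, the measured TCP pose, the force and the opening at its end, in the units of the state.
- manip.read_state(): the state, without advancing time (a new reading comes with each control period).
- cams.grab_frame(name): name is "scene" or "top" or "wrist"; returns (picture, depth): 480x640x3 uint8, blue, green, red; 480x640 float32, m along the optical axis (not along the pixel's ray), 0 where there is no reading.
- cams.camera_params(name): a dict with "fovy" (degrees; the focal length in pixels is half the picture's height over the tangent of half this angle, whatever the lens; pixels are square), "cx", "cy" (the principal point, pixels), "rvec" (rotation vector, rad) and "tvec" (3), from world to camera coordinates, as OpenCV has them; the wrist camera has in their place "hand_eye" (4x4, takes a point from camera to tool coordinates, whose origin is the TCP and whose axes are the tool frame's). Camera axes: x right, y down, z forward; pixel columns grow to the right and rows downward; lengths in m; the calibration is good to about 2 mm. A picture is of the moment at which its call begins: read the wrist's pose just before it. camera_params takes no time and is no camera call.
- ticket.job_done(): hands the job in, once; it reports no verdict.
The state is a dict: "t": time; "qpos": joint angles; "dq": joint speeds; "joint_efforts": joint torques, N m; "eef_pos": TCP position; "orientation": TCP orientation; "ft_force": force on the tool from outside, world axes, zero at the start; "torque": the same for the moment, N m; "grip_width": finger opening in m.
Only numpy, scipy, OpenCV 4.12 (cv2) and the standard library are available. Lean on these libraries where they do the work, as an engineer would, in place of code of your own. Each camera call takes 0.05 s, during which the arm holds its last target.

TASK

The barrel bolt on the quarantine cage's gate sags, so its head hangs behind the bent-up lip of the keeper: lift the bolt by its knob and, without wrenching it against the keeper, draw it out over the lip with the gate still shut. Then swing the self-closing gate about a hand's width ajar and finish while still holding it there with the gripper, so that a colleague can take out a reel; leave the flux bottle and the jar on the bench and the tape roll on the cage undisturbed.

Things in the scene. Friction and masses are not known exactly. Their poses are not given: they have to be found in the camera images.
- cage: fixed grey bench-top cage with rejected reels, 260 wide (y), 120 deep (x), 225 mm high; origin under its centre, x front to back, y to the left seen from the front. Its front (-x) carries the gate and, at the right, a fixed stile with the keeper; their outer face lies at x = -0.072. The gate's vertical hinge axis: x = -0.072, y = +0.114; it opens forwards, its right edge swinging to -x
- gate (a joint): opening angle of the gate in rad, 0 = shut, grows as the gate swings out; a light spring shuts it again (0.13 N m when shut, 0.23 N m at 0.4 rad). With the bolt shot it rattles by about 0.03 rad at most
- leaf: the gate leaf, 207 mm wide, 12 mm thick, z 32 to 212 mm, barred below, with a solid top rail; origin on the hinge axis at bench level, y axis along the leaf from its free edge to the hinge, -x its outward normal; turns with the gate
- gate_edge (a point): top front corner of the leaf's free (right) edge, 209 mm from the hinge axis
- barrel (a joint): tilt (rad) of bolt and barrel about the barrel's rear screw, 105 mm from the knob towards the hinge when shot: 0 level, + head end up. The front screw's hole is torn, so it swings freely from -0.075 to +0.05; it starts at about -0.06, rod resting on the lip. The head clears the lip above about -0.02 (knob raised 4 mm); the stop at +0.05 means knob raised 11 mm. Lifting takes about 2 N
- bolt (a joint): how far the bolt is drawn out of the keeper along its own axis (m), towards the gate's hinge: 0 = fully shot, 0.044 = end of travel; starts between 0 and 5 mm. The tip has left the keeper from 0.026. Light friction, about 1 N; it stays where it is left
- rod: the steel bolt: 10 mm rod along the gate's top rail, button head 22 mm across and 8 mm thick at its keeper end, knob standing out to the front; passes the lip only with its head lifted over it. Origin on the rod's axis, y axis along the rod in the drawing direction (to the hinge), -x outwards; turns with the gate
- knob (a point): middle of the bolt's knob, a steel cylinder 16 mm across, 28 mm long (end flange 18 mm), its axis pointing straight out from the gate (rod frame x); 34 mm before the rod's axis, 56 mm before the leaf's face, about 170 mm above the bench, free above and 25 mm on both sides; 159 mm from the hinge axis along the leaf when shot, 115 mm when drawn
- head (a point): centre of the shoulder (rear face) of the bolt's button head, where it joins the rod
- keeper: steel strap loop on the fixed stile that the bolt's end passes through (opening 38 mm deep, 45 mm high); closed at top, bottom and front, so the gate opens only when the bolt is out. Its bottom edge on the gate side is bent up into a lip 4 mm thick, 8 mm high, which catches the shoulder of the sagging head. Origin as the cage's
- lip (a point): top of the bent-up lip, in its middle
- flux_bottle: small white dropper bottle with blue top, 36 mm wide, 98 mm high, on the bench to the left front; bystander, origin under its centre
- paste_jar: pink screw-lid jar, 53 mm wide, 70 mm high, on the bench to the right; bystander, origin under its centre
- tape_roll: amber roll of tape, 98 mm wide, 12 mm high, lying on the cage's roof; bystander, origin under its centre

How it is judged:
On the way, in this order (a step that is already met when the one before it is completed fails the run):
1. the bolt is drawn over the lip and out of the keeper while the gate is still shut (value of joint bolt above 0.026 m and value of joint gate below 0.1 rad), for 0.05 s.
2. the gate is swung ajar (value of joint gate above 0.25 rad), for 0.2 s.
At the end, for the whole second after the job is handed in: The gate is held still between 0.25 and 0.65 rad open (a gap of about 50 to 135 mm at its free edge) by the gripper's fingers, which hold the bolt's knob or the leaf itself (value of joint gate between 0.25 and 0.65 rad and velocity of joint gate between -0.1 and 0.1 rad/s and (contact force between the fingers and rod above 1 N or contact force between the fingers and leaf above 0.5 N)); the arm keeps its last pose, push and grip.
It fails at once if the bolt is wrenched against the keeper (over 40 N) (contact force between rod and keeper above 40 N).
It fails at once if the flux bottle is disturbed (distance of flux_bottle from where it was at the start of the episode above 0.03 m).
It fails at once if the paste jar is disturbed (distance of paste_jar from where it was at the start of the episode above 0.03 m).
It fails at once if the tape roll on the roof is disturbed (distance of tape_roll from where it was at the start of the episode above 0.03 m).
It also fails if it takes over 38 s, if anything falls off the work surface, if the arm or the gripper's body presses on something with over 40 N, if the wrist force passes 120 N, or if a joint passes its speed limit or range.

## Working session

There is one attempt and no reset: what is moved stays moved. The work goes in short steps, Python scripts to look and compute and a tool call to move; the robot and the scene stay as the last step left them, time stands still between calls to the robot, and variables do not carry over. Pictures are saved under pics/ and viewed, and the job is handed in when it is done.

Besides the shell and the picture viewer there is one more tool, called as name(argument=value, ...) on one line, values as JSON. step_arm: Moves the arm, as the interface text tells. Its arguments: {"type":"object","properties":{"motion":{"type":"array","items":{"type":"array","items":{"type":"number","minimum":-1,"maximum":1}}},"grip_force":{"type":"number"}},"required":["motion"]}

```bash
mkdir -p pics
cat > h.py <<'E'
import numpy as np, cv2
from scipy.spatial.transform import Rotation as R
from bench import manip, cams, ticket
def K(p):
    f=240/np.tan(np.radians(p["fovy"])/2); return f,p["cx"],p["cy"]
def world(name,u,v,d,st=None):
    p=cams.camera_params(name); f,cx,cy=K(p)
    c=np.stack([(np.asarray(u)-cx)/f*d,(np.asarray(v)-cy)/f*d,np.asarray(d)*np.ones_like(np.asarray(u,float))],-1)
    if name=="wrist":
        T=np.array(p["hand_eye"]); c=c@T[:3,:3].T+T[:3,3]
        return c@R.from_euler('xyz',st["orientation"]).as_matrix().T+np.array(st["eef_pos"])
    Rm=cv2.Rodrigues(np.array(p["rvec"],float))[0]
    return (c-np.array(p["tvec"]).ravel())@Rm
E
python3 - <<'E'
from h import *
st=manip.read_state(); print(st)
for n in ["scene","top","wrist"]:
    im,d=cams.grab_frame(n); cv2.imwrite(f"pics/{n}0.png",im); np.save(f"{n}0.npy",d); print(n,cams.camera_params(n))
E
```

```text
{'t': 0.0, 'qpos': array([ 1.10335541,  0.33285527, -0.06473363,  1.46095129,  0.02163418,
        1.34989956, -0.08851839]), 'dq': array([-0.00011563,  0.00083048, -0.00025879,  0.00131111, -0.00138618,
        0.00025732, -0.00031867]), 'joint_efforts': array([ 1.05203766e-03, -6.25445652e+01,  4.98421106e-02, -3.91606915e+01,
        1.61471096e-02,  9.85960913e-03,  1.10501927e-05]), 'eef_pos': array([ 0.26878581, -0.56383055,  0.23052164]), 'orientation': array([-3.07875929,  1.56937985,  2.07851272]), 'ft_force': array([ 0.3049423 ,  0.45800715, -0.16620682]), 'torque': array([ 0.02499431, -0.02942063,  0.00683778]), 'grip_width': 0.08529120409208212}
scene {'fovy': 55.21348883553269, 'cx': 317.08218673915883, 'cy': 232.5714578934078, 'rvec': array([ 0.78332143, -2.44476703,  1.29197455]), 'tvec': array([0.40834361, 0.35423861, 0.79836986])}
top {'fovy': 55.73293340093107, 'cx': 313.49233838714906, 'cy': 241.95044497009167, 'rvec': array([ 2.19397083, -2.18084929,  0.05823093]), 'tvec': array([-0.09582852,  0.57818027,  1.15359442])}
wrist {'fovy': 63.625995033937535, 'cx': 325.164932039754, 'cy': 239.60544764704764, 'hand_eye': array([[-7.52607438e-04, -2.84535991e-01,  9.58665063e-01,
        -1.42429152e-01],
       [ 4.01731547e-04, -9.58665344e-01, -2.84535758e-01,
         7.20253258e-02],
       [ 9.99999636e-01,  1.70982271e-04,  8.35805752e-04,
        -6.35309641e-04],
       [ 0.00000000e+00,  0.00000000e+00,  0.00000000e+00,
         1.00000000e+00]])}
```

View pics/scene0.png

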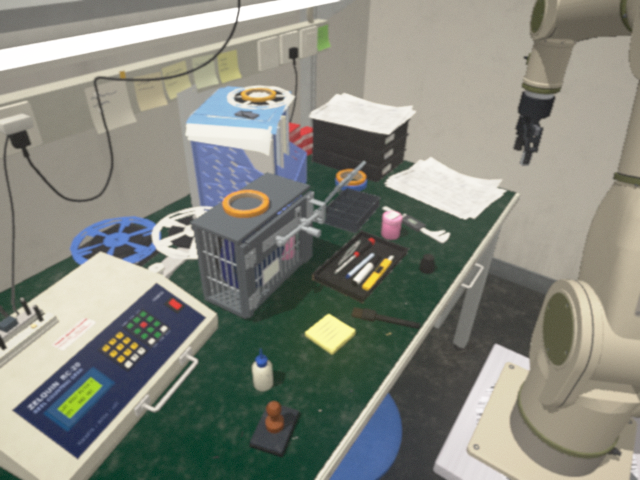

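View pics/top0.png

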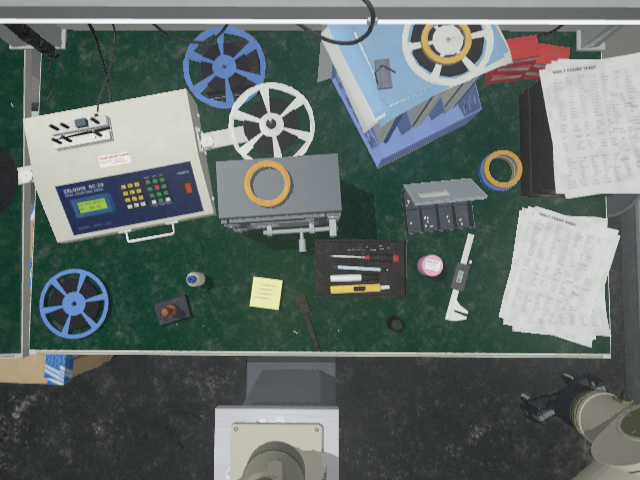

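View pics/wrist0.png

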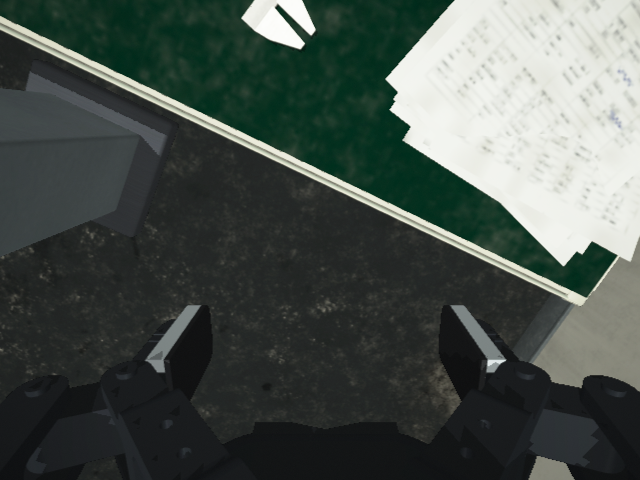

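The top view shows the cage roof at about (217–341, 153–230), the knob near (302, 245), the bottle at (195, 279), the jar at (430, 265) and the tape at (268, 183). Next I measure these.

Run:
```python
from h import *
d=np.load("top0.npy"); im=cv2.imread("pics/top0.png")
v,u=np.mgrid[:480,:640]
W=world("top",u,v,d)
np.save("Wtop.npy",W)
roi=(u>205)&(u<350)&(v>145)&(v<260)
m=roi&(abs(W[...,2]-.225)<.006)
print("roof",m.sum(), np.median(W[m][:,2]))
rr=cv2.minAreaRect(W[m][:,:2].astype(np.float32)); print(rr, cv2.boxPoints(rr))
for (a,b) in [(302,245),(303,240),(303,235),(302,250),(195,279),(430,265),(268,163)]: print(a,b,W[b,a])
cv2.imwrite("pics/topz.png",cv2.resize(im[140:270,200:360],None,fx=5,fy=4.6,interpolation=cv2.INTER_CUBIC))
im2=cv2.imread("pics/scene0.png"); cv2.imwrite("pics/scz.png",cv2.resize(im2[150:320,180:380],None,fx=4,fy=3.5,interpolation=cv2.INTER_CUBIC))
k=roi&(v>228)&(W[...,2]>.13)
for b in range(224,256,2):
    r=np.where(k[b])[0]
    print(b,[(int(a),*np.round(W[b,a],3)) for a in r[::6]] if len(r) else '')
```

```text
roof 6270 0.22573909186279822
((0.6881367564201355, -0.017126470804214478), (0.1251477599143982, 0.2641294598579407), 4.226602077484131) [[ 0.61599976  0.10996732]
 [ 0.6354664  -0.15344381]
 [ 0.76027375 -0.14422026]
 [ 0.7408071   0.11919087]]
302 245 [ 0.56219573 -0.06795134  0.17623757]
303 240 [ 0.57318534 -0.07018037  0.17907009]
303 235 [ 0.58498468 -0.06983073  0.17037946]
302 250 [ 0.55099081 -0.06808368  0.17766122]
195 279 [0.48279983 0.19713395 0.0715508 ]
430 265 [ 0.52065411 -0.37926778  0.06729332]
268 163 [0.7327127  0.0035674  0.23566472]
224 
226 
228 
230 [(263, np.float64(0.595), np.float64(0.019), np.float64(0.176)), (269, np.float64(0.595), np.float64(0.005), np.float64(0.182)), (275, np.float64(0.595), np.float64(-0.008), np.float64(0.178)), (281, np.float64(0.595), np.float64(-0.021), np.float64(0.178)), (287, np.float64(0.596), np.float64(-0.034), np.float64(0.176)), (293, np.float64(0.596), np.float64(-0.048), np.float64(0.174)), (299, np.float64(0.596), np.float64(-0.061), np.float64(0.176)), (305, np.float64(0.596), np.float64(-0.074), np.float64(0.176)), 
[... 1489 characters left out ...]
), np.float64(0.173)), (305, np.float64(0.569), np.float64(-0.074), np.float64(0.172))]
244 [(299, np.float64(0.565), np.float64(-0.061), np.float64(0.173)), (305, np.float64(0.565), np.float64(-0.075), np.float64(0.172))]
246 [(299, np.float64(0.56), np.float64(-0.061), np.float64(0.174)), (305, np.float64(0.56), np.float64(-0.075), np.float64(0.173))]
248 [(299, np.float64(0.555), np.float64(-0.061), np.float64(0.177)), (305, np.float64(0.556), np.float64(-0.075), np.float64(0.177))]
250 [(299, np.float64(0.551), np.float64(-0.061), np.float64(0.175)), (305, np.float64(0.551), np.float64(-0.075), np.float64(0.173))]
252 
254 [(227, np.float64(0.508), np.float64(-0.101), np.float64(1.186))]
```

```bash
sleep 4; ls pics
```

```text
scene0.png
scz.png
top0.png
topz.png
wrist0.png
```

View pics/topz.png

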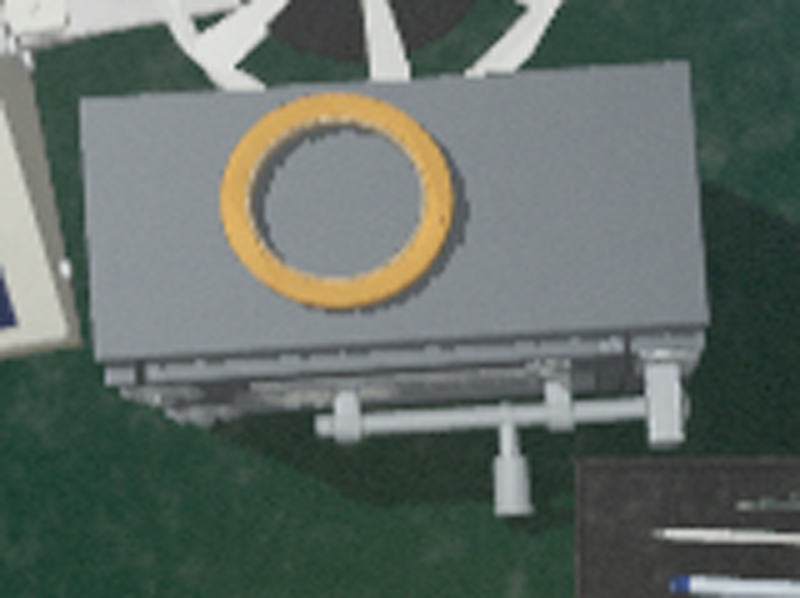

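View pics/scz.png

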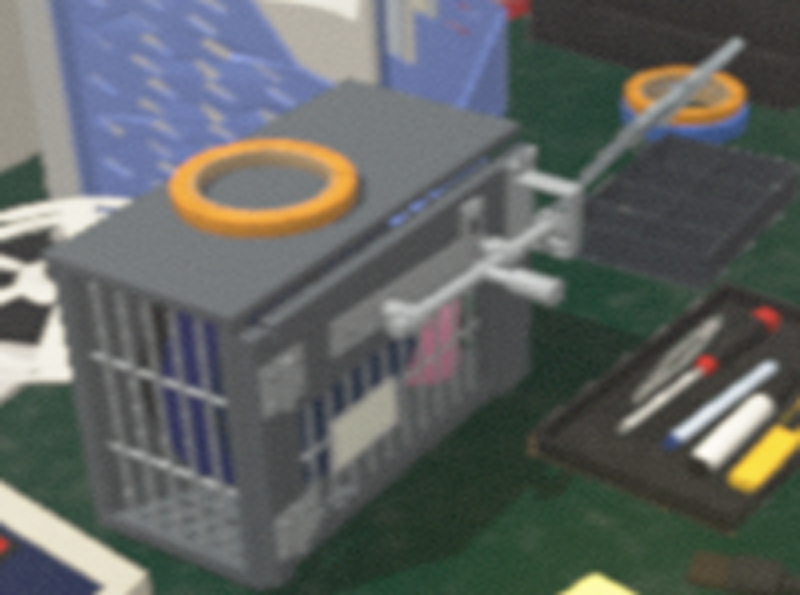

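```bash
cat >> h.py <<'E'
YAW=0.074
def tgt(zsign=1,yaw=YAW):
    z=zsign*np.array([-np.sin(yaw),np.cos(yaw),0]); x=np.array([0,0,-1.]); y=np.cross(z,x)
    return np.stack([x,y,z],1)
def rel(goal_p,goal_R):
    s=manip.read_state(); A=R.from_euler('xyz',s["orientation"]).as_matrix()
    rv=R.from_matrix(A.T@goal_R).as_rotvec(); sh=A.T@(np.array(goal_p)-s["eef_pos"])
    print("t",s["t"],"p",np.round(s["eef_pos"],4),"F",np.round(s["ft_force"],2),"T",np.round(s["torque"],2),"w",round(s["grip_width"],4),"q",np.round(s["qpos"],2))
    print("rot units(8deg)",np.round(rv/np.radians(8),2),"shift units(20mm)",np.round(sh/.02,2))
E
python3 - <<'E'
from h import *
s=manip.read_state();print(R.from_euler('xyz',s["orientation"]).as_matrix().round(3))
for z in (1,-1): rel([.563,-.068,.25],tgt(z))
E
```

```text
[[-0.     0.903  0.43 ]
 [ 0.001  0.43  -0.903]
 [-1.    -0.    -0.001]]
t 0.15 p [ 0.2688 -0.564   0.2307] F [-0.59 -0.01 -0.16] T [-0.02 -0.   -0.01] w 0.0854 q [ 1.1   0.33 -0.06  1.46  0.02  1.35 -0.09]
rot units(8deg) [-1.984e+01 -0.000e+00 -1.000e-02] shift units(20mm) [ -0.95  23.95 -16.06]
t 0.15 p [ 0.2688 -0.564   0.2307] F [-0.59 -0.01 -0.16] T [-0.02 -0.   -0.01] w 0.0854 q [ 1.1   0.33 -0.06  1.46  0.02  1.35 -0.09]
rot units(8deg) [ 2.66 -0.01  0.  ] shift units(20mm) [ -0.95  23.95 -16.06]
```

step_arm(motion=[[0.89,0,0,-0.4,0,0,-0.2],[0.89,0,0,-0.4,0,0,-0.2],[0.89,0,0,-0.3,0,0,-0.2],[0,0,0,0,0.69,-0.98,-0.2],[0,0,0,0,0.69,-0.98,-0.2]], grip_force=60)

```text
t: 0.65
eef_pos: [0.2912, -0.5239, 0.251]
orientation: [-2.414, 1.565, 2.349]
ft_force: [0.5, 0.5, 1.7]
grip_width: 0.0342
```

step_arm(motion=[[0,0,0,0,0.69,-0.98,-0.2],[0,0,0,0,0.69,-0.98,-0.2],[0,0,0,0,0.69,-0.98,-0.2],[0,0,0,0,0.69,-0.98,-0.2],[0,0,0,0,0.69,-0.98,-0.2]])

```text
t: 1.15
eef_pos: [0.3565, -0.4181, 0.2498]
orientation: [-2.381, 1.563, 2.38]
ft_force: [0.2, -0.4, 0.2]
grip_width: 0.0339
```

```bash
python3 -c "
from h import *
rel([.563,-.068,.25],tgt(-1))"
```

```text
t 1.15 p [ 0.3565 -0.4181  0.2498] F [ 0.16 -0.41  0.22] T [ 0.04 -0.01  0.06] w 0.0339 q [ 0.89  0.17 -0.12  1.63  0.02  1.36 -0.76]
rot units(8deg) [-0.18 -0.04  0.04] shift units(20mm) [  0.03  11.17 -16.98]
```

step_arm(motion=[[-0.05,0,0,-0.05,0.65,-1,-0.2],[-0.05,0,0,0,0.65,-1,-0.2],[-0.05,0,0,0,0.65,-1,-0.2],[0,0,0,0,0.65,-1,-0.2],[0,0,0,0,0.65,-1,-0.2]])

```text
t: 1.65
eef_pos: [0.4167, -0.3092, 0.2499]
orientation: [-2.37, 1.561, 2.414]
ft_force: [-0.4, -0.2, 0.5]
grip_width: 0.0341
```

step_arm(motion=[[0,0,0,0,0.65,-1,-0.2],[0,0,0,0,0.65,-1,-0.2],[0,0,0,0,0.65,-1,-0.2],[0,0,0,0,0.65,-1,-0.2],[0,0,0,0,0.65,-1,-0.2]])

```text
t: 2.15
eef_pos: [0.4757, -0.1999, 0.2493]
orientation: [-2.306, 1.559, 2.477]
ft_force: [-0.3, 0.4, -0.3]
grip_width: 0.0343
```

```bash
python3 -c "
from h import *
rel([.563,-.068,.25],tgt(-1))"
```

```text
t 2.15 p [ 0.4757 -0.1999  0.2493] F [-0.32  0.36 -0.26] T [-0.04  0.04  0.03] w 0.0343 q [ 0.61  0.11 -0.32  1.7   0.03  1.35 -1.22]
rot units(8deg) [-0.02 -0.06  0.06] shift units(20mm) [-0.03  4.82 -6.27]
```

step_arm(motion=[[0,0,0,0,0.7,-0.9,-0.2],[0,0,0,0,0.7,-0.9,-0.2],[0,0,0,0,0.7,-0.9,-0.2],[0,0,0,0,0.7,-0.9,-0.2],[0,-0.02,0.05,0,0.7,-0.9,-0.2]])

```text
t: 2.65
eef_pos: [0.5406, -0.1006, 0.2485]
orientation: [-2.586, 1.564, 2.197]
ft_force: [0.1, -0.3, -0.2]
grip_width: 0.0342
```

step_arm(motion=[[0,-0.02,0.02,0,0.7,-0.9,-0.2],[0,0,0,0,0.5,-0.7,-0.2],[0,0,0,0,0,0,-0.2]])

```text
t: 2.95
eef_pos: [0.5635, -0.062, 0.2477]
orientation: [-2.875, 1.566, 1.913]
ft_force: [-0.0, -0.6, 0.1]
grip_width: 0.0341
```

Run:
```python
from h import *
rel([.563,-.068,.25],tgt(-1))
s=manip.read_state()
im,d=cams.grab_frame("wrist"); cv2.imwrite("pics/w1.png",im); np.save("w1.npy",d)
v,u=np.mgrid[:480,:640]; np.save("Ww1.npy",world("wrist",u,v,d,s))
```

```text
t 2.95 p [ 0.5635 -0.062   0.2477] F [-0.04 -0.57  0.13] T [-0.02 -0.01  0.02] w 0.0341 q [ 0.41  0.23 -0.44  1.57  0.09  1.36 -1.54]
rot units(8deg) [ 0.01 -0.03  0.01] shift units(20mm) [-0.12 -0.05  0.3 ]
```

View pics/w1.png

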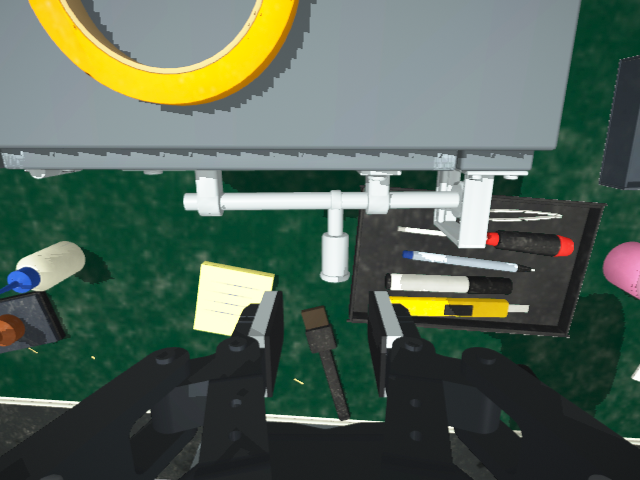

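The wrist view shows the knob at about (335, 235–282), between the two fingers, with the keeper at (475, 210). I'll use its depth.

Run:
```python
from h import *
W=np.load("Ww1.npy"); u0=[322,326,330,335,340,345]
for v in (236,245,255,265,275,280):
    row=[a for a in range(300,370) if W[v,a,2]>.12]
    print(v,row[0],row[-1],W[v,row[0]].round(4),W[v,row[-1]].round(4),"top z",W[v,row,2].max().round(4))
for (a,b) in [(475,185),(475,235),(450,200),(410,201),(290,201),(230,202)]: print(a,b,W[b,a].round(4))
```

```text
236 322 348 [ 0.572  -0.0589  0.1701] [ 0.5731 -0.0742  0.1697] top z 0.176
245 322 348 [ 0.5665 -0.0593  0.1703] [ 0.5677 -0.0747  0.1703] top z 0.1774
255 322 348 [ 0.5598 -0.0598  0.169 ] [ 0.5605 -0.0755  0.1675] top z 0.177
265 322 347 [ 0.5534 -0.0602  0.1688] [ 0.556  -0.0751  0.1729] top z 0.177
275 320 349 [ 0.5466 -0.0595  0.1686] [ 0.5491 -0.077   0.1714] top z 0.1775
280 325 357 [ 0.5465 -0.0626  0.1757] [ 0.6353 -0.0568  0.39  ] top z 0.39
475 185 [ 0.6122 -0.1323  0.1982]
475 235 [ 0.5869 -0.1367  0.199 ]
450 200 [ 0.599  -0.131   0.1693]
410 201 [ 0.5968 -0.1078  0.1701]
290 201 [ 0.5928 -0.0394  0.1762]
230 202 [ 0.5899 -0.0062  0.1774]
```

```bash
python3 -c "
from h import *
rel([.562,-.0675,.150],tgt(-1))"
```

```text
t 3.0 p [ 0.5631 -0.0635  0.2476] F [-0.4  -0.39 -0.44] T [-0.03 -0.   -0.01] w 0.034 q [ 0.41  0.23 -0.44  1.57  0.09  1.36 -1.54]
rot units(8deg) [-0.   -0.03  0.01] shift units(20mm) [ 4.88 -0.06  0.21]
```

step_arm(motion=[[0,-0.03,0,0.7,-0.06,0.2,-0.2],[0,0,0,0.9,0,0,-0.2],[0,0,0,0.9,0,0,-0.2],[0,0,0,0.9,0,0,-0.2],[0,0,0,0.5,0,0,-0.2]])

```text
t: 3.5
eef_pos: [0.5593, -0.0754, 0.1642]
orientation: [-0.458, 1.566, -1.962]
ft_force: [0.8, 0.5, 0.9]
grip_width: 0.0342
```

```bash
python3 -c "
from h import *
rel([.562,-.0675,.150],tgt(-1))"
```

```text
t 3.5 p [ 0.5593 -0.0754  0.1642] F [0.8  0.49 0.85] T [-0.02  0.09  0.  ] w 0.0342 q [ 0.41  0.28 -0.43  1.69  0.13  1.2  -1.55]
rot units(8deg) [-0.05  0.03  0.02] shift units(20mm) [ 0.71  0.16 -0.39]
```

step_arm(motion=[[-0.05,0,0,0,0.16,-0.4,-0.2],[0,0,0,0.4,0,0,-0.2],[0,0,0,0,0,0,-0.2]])

```text
t: 3.8
eef_pos: [0.5607, -0.0687, 0.1541]
orientation: [-0.771, 1.564, -2.27]
ft_force: [-0.5, 0.3, -0.8]
grip_width: 0.0341
```

```bash
python3 -c "
from h import *
rel([.562,-.0675,.150],tgt(-1))"
```

```text
t 3.8 p [ 0.5607 -0.0687  0.1541] F [-0.53  0.32 -0.75] T [ 0.01  0.04 -0.03] w 0.0341 q [ 0.4   0.29 -0.43  1.7   0.14  1.18 -1.56]
rot units(8deg) [-0.02  0.04  0.04] shift units(20mm) [ 0.2   0.07 -0.06]
```

step_arm(motion=[[0,0,0,0.2,0.05,-0.06,-0.2],[0,0,0,0,0,0,-0.7],[0,0,0,0,0,0,-1],[0,0,0,0,0,0,-1],[0,0,0,0,0,0,-1]], grip_force=40)

```text
t: 4.3
eef_pos: [0.5626, -0.0674, 0.1513]
orientation: [-0.417, 1.565, -1.916]
ft_force: [0.6, 0.3, -3.0]
grip_width: 0.0151
```

Run:
```python
from h import *
rel([.562,-.0675,.150],tgt(-1))
im,d=cams.grab_frame("wrist"); cv2.imwrite("pics/w2.png",im)
```

```text
t 4.3 p [ 0.5626 -0.0674  0.1513] F [ 0.55  0.35 -2.98] T [-0.   -0.08 -0.03] w 0.0151 q [ 0.4   0.3  -0.43  1.7   0.14  1.18 -1.57]
rot units(8deg) [-0.01  0.04  0.02] shift units(20mm) [ 0.06 -0.03  0.  ]
```

View pics/w2.png

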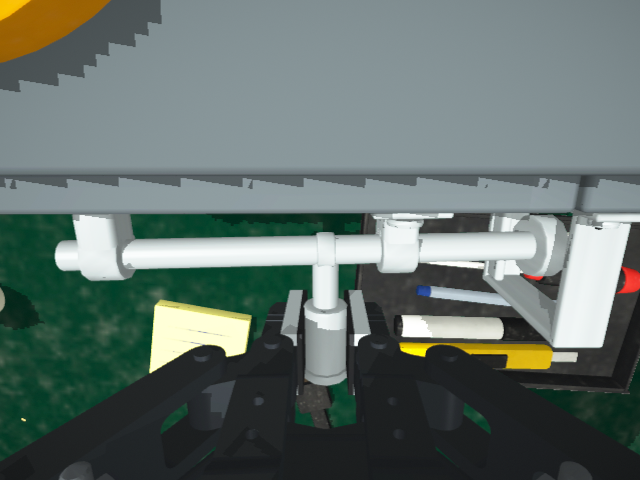

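The knob is held: the opening is 15 mm on a 16 mm cylinder, with the knob at about (325, 340). The rod is still in the keeper at (590, 270). Lift about 7 mm.

step_arm(motion=[[0,0,0,-0.18,0,0,-1],[0,0,0,-0.18,0,0,-1],[0,0,0,0,0,0,-1]])

```text
t: 4.65
eef_pos: [0.5621, -0.0675, 0.1582]
orientation: [-0.581, 1.564, -2.08]
ft_force: [1.8, -0.3, -5.3]
grip_width: 0.0146
```

Run:
```python
from h import *
rel([.562,-.0675,.158],tgt(-1))
im,d=cams.grab_frame("wrist"); cv2.imwrite("pics/w3.png",im)
```

```text
t 4.65 p [ 0.5621 -0.0675  0.1582] F [ 1.77 -0.31 -5.28] T [-0.14 -0.23 -0.03] w 0.0146 q [ 0.4   0.29 -0.43  1.69  0.14  1.19 -1.56]
rot units(8deg) [-0.01  0.04  0.03] shift units(20mm) [ 0.01 -0.01 -0.  ]
```

View pics/w3.png

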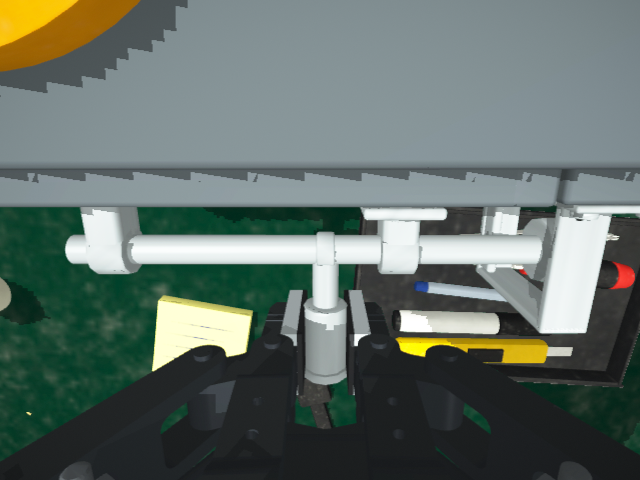

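step_arm(motion=[[0,0,0,0,0,-0.2,-1],[0,0,0,0,0,-0.2,-1],[0,0,0,0,0,0,-1]])

```text
t: 5.0
eef_pos: [0.5612, -0.0593, 0.1576]
orientation: [-0.644, 1.563, -2.144]
ft_force: [1.8, 1.3, -4.9]
grip_width: 0.0145
```

Run:
```python
from h import *
rel([.562,-.0675,.158],tgt(-1))
```

```text
t 5.0 p [ 0.5612 -0.0593  0.1576] F [ 1.82  1.32 -4.85] T [ 0.04 -0.29  0.02] w 0.0145 q [ 0.39  0.29 -0.43  1.7   0.14  1.19 -1.58]
rot units(8deg) [-0.02  0.04  0.03] shift units(20mm) [-0.02  0.01  0.41]
```

step_arm(motion=[[0,0,0,-0.02,0,-0.3,-1],[0,0,0,0,0,-0.3,-1],[0,0,0,0,0,-0.3,-1],[0,0,0,0,0,0,-1]])

```text
t: 5.4
eef_pos: [0.5596, -0.0393, 0.1576]
orientation: [-0.695, 1.563, -2.194]
ft_force: [1.9, 1.0, -6.0]
grip_width: 0.0147
```

Run:
```python
from h import *
rel([.562,-.0675,.158],tgt(-1))
im,d=cams.grab_frame("wrist"); cv2.imwrite("pics/w4.png",im)
```

```text
t 5.4 p [ 0.5596 -0.0393  0.1576] F [ 1.92  1.02 -6.01] T [ 0.07 -0.35 -0.05] w 0.0147 q [ 0.37  0.28 -0.45  1.71  0.14  1.19 -1.62]
rot units(8deg) [-0.02  0.04  0.04] shift units(20mm) [-0.01  0.02  1.41]
```

View pics/w4.png

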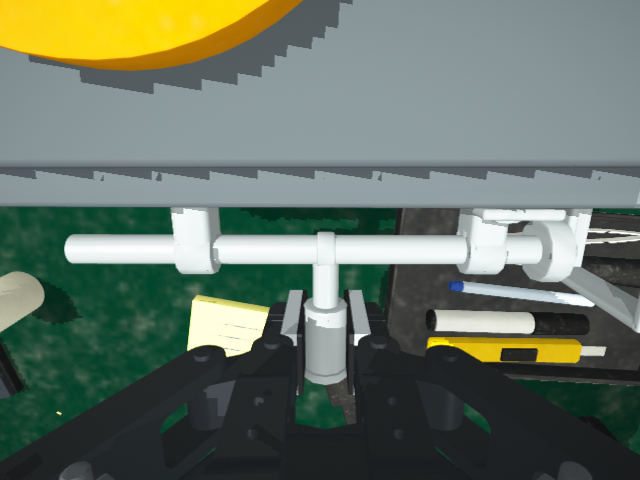

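The head at (552, 250) is now over the lip on the gate side, and the forces are small. I draw about 8 mm more for margin.

step_arm(motion=[[0,0,0,0,0,-0.3,-1],[0,0,0,0,0,-0.1,-1],[0,0,0,0,0,0,-1]])

```text
t: 5.75
eef_pos: [0.559, -0.0315, 0.1575]
orientation: [-0.67, 1.563, -2.17]
ft_force: [1.4, -0.1, -6.0]
grip_width: 0.0146
```

Run:
```python
from h import *
rel([.562,-.0675,.158],tgt(-1))
im,d=cams.grab_frame("wrist"); cv2.imwrite("pics/w5.png",im)
```

```text
t 5.75 p [ 0.559  -0.0315  0.1575] F [ 1.44 -0.14 -5.96] T [-0.37 -0.34 -0.07] w 0.0146 q [ 0.36  0.28 -0.45  1.71  0.14  1.19 -1.63]
rot units(8deg) [-0.02  0.04  0.04] shift units(20mm) [-0.01  0.02  1.81]
```

View pics/w5.png

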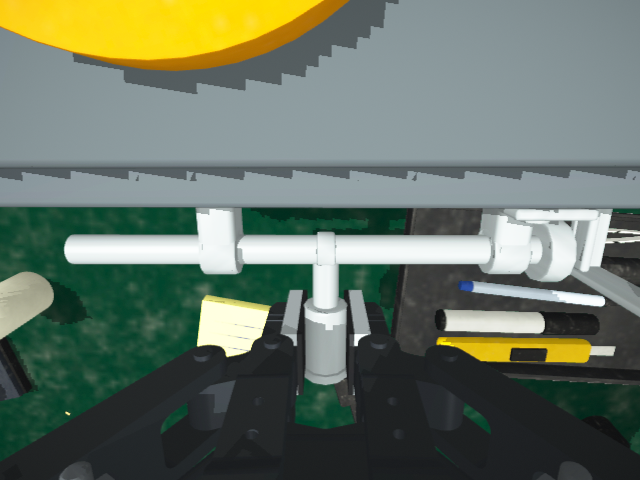

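Drawn about 39 mm, and the head at (550, 250) is clear of the keeper. Next I swing about the hinge.

step_arm(motion=[[0.25,0,0,0,-0.21,-0.11,-1],[0.5,0,0,0,-0.41,-0.22,-1],[0.5,0,0,0,-0.41,-0.22,-1],[0,0,0,0,0,0,-1]])

```text
t: 6.2
eef_pos: [0.5378, -0.021, 0.1574]
orientation: [-0.533, 1.563, -2.213]
ft_force: [3.5, 0.2, -5.5]
grip_width: 0.0146
```

```bash
cat >> h.py <<'E'
def gate(th):
    H=np.array([.608,.0914]); r=np.array([.559,-.0315])-H; c,s=np.cos(th),np.sin(th)
    p=H+np.array([r[0]*c+r[1]*s,-r[0]*s+r[1]*c]); rel([*p,.1575],tgt(-1,YAW-th))
E
python3 - <<'E'
from h import *
gate(.1745); gate(.4)
E
```

```text
t 6.2 p [ 0.5378 -0.021   0.1574] F [ 3.46  0.17 -5.48] T [-0.03 -0.44 -0.02] w 0.0146 q [ 0.34  0.23 -0.44  1.76  0.11  1.17 -1.82]
rot units(8deg) [-0.07  0.05  0.03] shift units(20mm) [-0.01  0.03  0.  ]
t 6.2 p [ 0.5378 -0.021   0.1574] F [ 3.46  0.17 -5.48] T [-0.03 -0.44 -0.02] w 0.0146 q [ 0.34  0.23 -0.44  1.76  0.11  1.17 -1.82]
rot units(8deg) [1.55 0.05 0.02] shift units(20mm) [-0.01 -1.23 -0.78]
```

step_arm(motion=[[0.4,0,0,0,-0.37,-0.19,-1],[0.42,0,0,0,-0.37,-0.19,-1],[0.42,0,0,0,-0.37,-0.19,-1],[0.42,0,0,0,-0.36,-0.18,-1],[0,0,0,0,0,0,-1]])

```text
t: 6.7
eef_pos: [0.5137, -0.0023, 0.1578]
orientation: [0.183, 1.564, -1.729]
ft_force: [2.4, -0.4, -6.5]
grip_width: 0.0143
```

step_arm(motion=[[0,0,0,0,0,0,-1],[0,0,0,0,0,0,-1],[0,0,0,0,0,0,-1]])

```text
t: 7.0
eef_pos: [0.5149, -0.0034, 0.1578]
orientation: [0.27, 1.564, -1.637]
ft_force: [1.5, 0.3, -5.5]
grip_width: 0.0145
```

Run:
```python
from h import *
gate(.42)
for n in ["top","wrist","scene"]:
    im,d=cams.grab_frame(n); cv2.imwrite(f"pics/{n}6.png",im); np.save(f"{n}6.npy",d)
gate(.42)
```

```text
t 7.0 p [ 0.5149 -0.0034  0.1578] F [ 1.51  0.29 -5.46] T [-0.21 -0.25 -0.01] w 0.0145 q [ 0.31  0.18 -0.43  1.82  0.09  1.16 -2.06]
rot units(8deg) [ 0.07  0.05 -0.01] shift units(20mm) [ 0.02 -0.12 -0.09]
t 7.15 p [ 0.5148 -0.0032  0.1578] F [ 2.96 -0.56 -6.74] T [-0.32 -0.34 -0.12] w 0.0147 q [ 0.31  0.18 -0.43  1.83  0.09  1.16 -2.06]
rot units(8deg) [ 0.07  0.05 -0.01] shift units(20mm) [ 0.01 -0.12 -0.09]
```

View pics/top6.png

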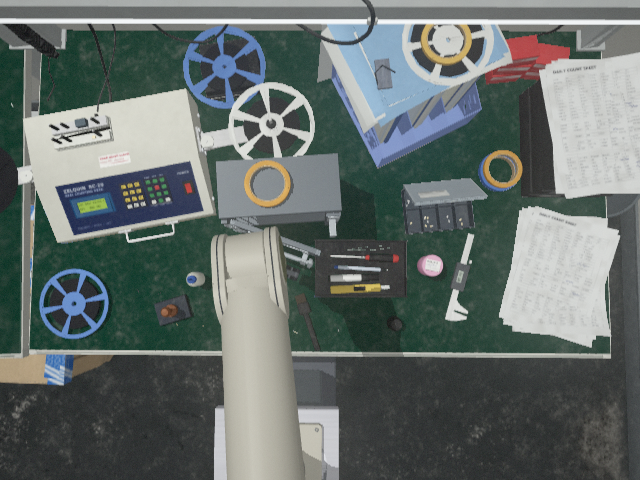

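View pics/wrist6.png

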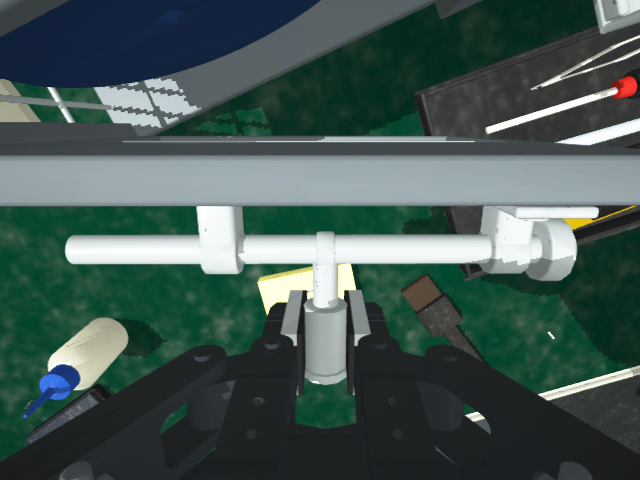

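View pics/scene6.png

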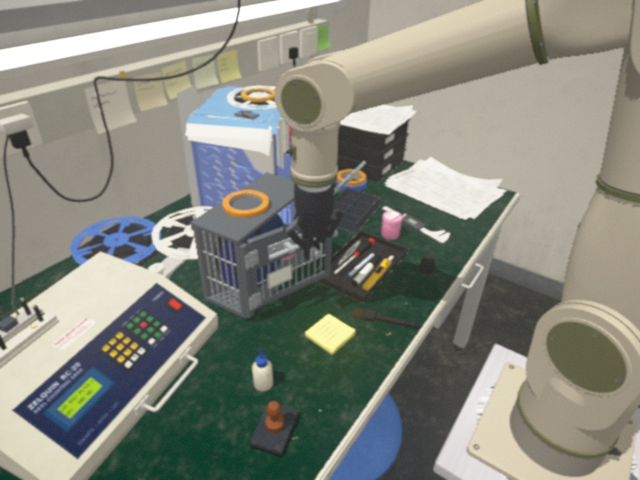

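The gate stands at about 0.41 rad. The knob (325, 340) is still between the pads and the leaf is parallel to the tool. The bottle (195, 279), jar (430, 265) and tape (268, 183) are where they were. The arm is still, so I hand in.

Run:
```python
from h import *
print(np.abs(manip.read_state()["dq"]).max()); print(ticket.job_done())
```

```text
0.0046516571276167895
the job is handed in; nothing more can be done
None
```

I gripped the knob from above, lifted it about 7 mm and drew the bolt about 36 mm over the lip with the gate shut. With its starting offset, that puts the bolt near 39 mm. I then swung the gate about its hinge and handed in at 7.15 s while still holding the knob.

**Gate angle:** it stands at about 0.41 rad, inside the 0.25–0.65 band. I worked this out from the tool's position and turn, and did not measure the leaf separately. The wrist picture shows the leaf square to the gripper, which agrees.

**Hold:** the knob was between the pads at 14.7 mm opening, set to 40 N. The arm was practically still, with joint speeds under 0.005 rad/s.

**Forces:** the wrist readings I took stayed under about 8 N, so the bolt was not wrenched against the keeper.

**Bystanders:** the bottle, jar and tape roll are at the same places in the last top view as in the first.

**Checks that disagreed:** on the way down to the knob the tool drifted about 8 mm sideways, and I corrected this before gripping. No check failed at the end.

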